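Dress the candle stand by the fireside

ROBOT

A 7-joint arm with a two-finger parallel gripper is mounted at the origin on the work surface. World frame = base frame: x ahead of the robot, y to its left, z up, the work surface at z = 0. Lengths are in m, angles in rad, forces in N, time in s.
With the tool pointing down it reaches from about 0.35 to 0.775 m from the base axis. Payload 3.1 kg.
Tool frame: the origin (TCP) lies midway between the tips of the shut fingers; the grasp point (between the pads) lies 19 mm behind it; z points along the fingers, y is the line along which they close (so a half turn about z gives the same grasp; the last joint's range is limited). The gripper opens to 85 mm and grips with 20 to 120 N. Pads are 22 mm wide; open, the fingers measure 114 mm over their backs; the gripper's body (76 mm by 85 mm) begins 54 mm behind the grasp point. The pads swing forward as they close: fully open they stand 13 mm farther back than shut.
Start: joints at [-1.194, 0.311, 0.014, 1.512, -0.004, 1.319, -0.027], TCP at [0.224, 0.502, 0.231] pointing down, gripper open.
Joint ranges: [-2.7, 2.7], [-0.3, 1.91], [-1.27, 1.3], [0.12, 2.57], [-1.44, 4.58], [0.2, 2.03], [-3.05, 3.05]. Speed limits (rad/s): [2.79, 2.79, 3.14, 3.14, 3.14, 3.14, 3.14].

INTERFACE

Orientations are given as a unit quaternion [x, y, z, w].
In Python, from workcell import bot gives the robot as it stands. The module is installed in compiled form; this text tells all that it offers.
- The arm moves only by the shell command python3 -m creep 'ROWS'. ROWS is a JSON object of lists of equal length, an entry for each row: "xyz": the shift along the tool's x, y, z in m, a list of three; "angular": the turn, a rotation vector about the tool's x, y, z in rad, a list of three; "hand": the opening, from 0 (shut) to 1 (fully open). A call has 1 to 5 rows; each row shifts and turns the commanded pose from where the row before left it, along the tool's axes as they then stand; what a row does not reach is not made up. A row lasts 1/10 s, in which the tool goes at most 50 mm and 8.59 degrees, less where a joint would pass 70% of its speed; a pose out of reach is approached as far as the arm can. A call with a gripper value outside its range is refused whole. The fingers move at their own pace and stop on an object; the grip force is fixed at half the most. Time passes only in rows, so rows that do not move let the fingers close. It gives the time, the measured TCP pose, the force, the opening and the grip force at its end, in the units of the state.
- bot.get_obs(): the state, without advancing time (a new reading comes with each control period).
- bot.camera(name): name is "scene" or "side" or "wrist"; returns a dict with "image" (400x640x3 uint8, red, green, blue), "intrinsics" (3x3 intrinsics, pixels), "view" (4x4, takes a point from world to camera coordinates). Camera axes: x right, y down, z forward; pixel columns grow to the right and rows downward; lengths in m; the calibration is good to about 2 mm. A picture is of the moment at which its call begins. There is no depth.
- bot.hand_in(): hands the job in; it is judged then, once.
The state is a dict: "time": time; "joints": joint angles; "dq": joint speeds; "tau": joint torques, N m; "position": TCP position; "tool_rot": TCP orientation; "contact_force": force on the tool from outside, world axes, zero at the start; "moment": the same for the moment, N m; "opening": finger opening in m; "grip_force": force on a finger pad.
Only numpy, scipy, OpenCV 4.12 (cv2) and the standard library are available. Lean on these libraries where they do the work, as an engineer would, in place of code of your own. Each camera call takes 0.05 s, during which the arm holds its last target. There are 200 camera calls.

TASK

Dress the candle stand: move the four pillar candles from the wooden storage rack to the stand, each on the iron pan that fits its width, the slimmest candle on the smallest pan and so on up to the widest candle on the largest pan. Set each one down, upright and inside the pan's rim, without tipping or dropping any, and leave the wine glass and the open book where they are.

Things in the scene. Friction and masses are not known exactly. Their poses are not given: they have to be found in the camera images.
- candle38: Slimmest of four ivory pillar candles (rigid wax cylinders): 38 mm diameter, 140 mm tall, about 146 g, plus a 10 mm wick (look only). Origin: centre of its underside; z up its axis. Stands loose in a well of the low wooden storage rack; which well varies.
- candle48: Second slimmest of four ivory pillar candles (rigid wax cylinders): 48 mm diameter, 95 mm tall, about 158 g, plus a 10 mm wick (look only). Origin: centre of its underside; z up its axis. Stands in the rack: fixed, 366 x 90 mm, four 78 mm square wells at 84 mm pitch in a row; well floor 8 mm, walls 26 mm above the table.
- candle58: Second widest of four ivory pillar candles (rigid wax cylinders): 58 mm diameter, 120 mm tall, about 292 g, plus a 10 mm wick (look only). Origin: centre of its underside; z up its axis. Stands in the rack, whose row runs within 0.25 rad of world y; finger room is before and behind the row, not between candles.
- candle68: Widest of four ivory pillar candles (rigid wax cylinders): 68 mm diameter, 82 mm tall, about 274 g, plus a 10 mm wick (look only). Origin: centre of its underside; z up its axis. Stands in the rack, which is on the robot's left or right, the pans being on the other side.
- pan38: The smallest and highest of four round black iron candle pans, for the 38 mm candle: flat floor 50 mm across; flared rim 3 mm thick, 6 mm high, 62 mm across outside. Fixed. Origin: centre of the floor's upper face, 125 mm above the table; z up. Which pan is in which place varies.
- pan48: The second smallest, second highest of four round black iron candle pans, for the 48 mm candle: flat floor 60 mm across; flared rim 3 mm thick, 6 mm high, 72 mm across outside. Fixed. Origin: centre of the floor's upper face, 105 mm above the table; z up. All pans stand on stems in one dark wooden beam, 364 x 64 mm, 40 mm high.
- pan58: The second largest, second lowest of four round black iron candle pans, for the 58 mm candle: flat floor 70 mm across; flared rim 3 mm thick, 6 mm high, 82 mm across outside. Fixed. Origin: centre of the floor's upper face, 85 mm above the table; z up. The four pans stand in a row at 92 mm pitch, running within 0.25 rad of world y.
- pan68: The largest and lowest of four round black iron candle pans, for the 68 mm candle: flat floor 80 mm across; flared rim 3 mm thick, 6 mm high, 92 mm across outside. Fixed. Origin: centre of the floor's upper face, 65 mm above the table; z up. The pan's x axis is square across the row.
- glass: Bystander: a clear, empty stemmed wine glass, 205 mm tall, up to 78 mm wide, loose on the table beyond the two racks. Origin: centre of its foot. Leave it alone.
- book: Bystander: an open book lying on the table beyond the two racks, 166 x 234 mm, 25 mm high. Origin: centre of its underside. Leave it alone. (A flat box of long matches, fixed, 65 x 212 x 22 mm, lies near the robot at x 0.34, y 0.04.)
Not all that is in view belongs to the job. What is shaped like the candle38 but red or turquoise is not meant.

How it is judged:
By the outcome, as a careful person would: the job done as asked, in the order asked, and still so for the second after the job is handed in, with the robot touching nothing.
It also fails if it takes over 102 s, if anything falls off the work surface, if the arm or the gripper's body presses on something with over 40 N, if the wrist force passes 120 N, or if a joint passes its speed limit or range.

## Working session

There is one attempt and no reset: what is moved stays moved. The work goes in short steps, Python scripts to look and compute and a shell command to move; the robot and the scene stay as the last step left them, time stands still between calls to the robot, and variables do not carry over. Pictures are saved under pics/ and viewed, at most 17 in all, crops included, and the job is handed in when it is done.

```bash
mkdir -p pics; python3 - <<'E'
from workcell import bot
import cv2,numpy as np
np.set_printoptions(precision=4,suppress=True)
o=bot.get_obs(); print({k:o[k] for k in('time','position','tool_rot','opening','contact_force')})
for n in('scene','side'):
    c=bot.camera(n); cv2.imwrite(f'pics/{n}0.png',c['image'][:,:,::-1]); print(n,np.array(c['intrinsics']),np.array(c['view']))
    np.savez(f'{n}0.npz',**c)
E
```

```text
{'time': 0.0, 'position': array([0.2234, 0.5018, 0.2302]), 'tool_rot': array([ 0.2078,  0.9782, -0.0012, -0.0002]), 'opening': 0.0856979412324371, 'contact_force': array([ 0.8918, -0.5838, -0.2793])}
scene [[493.089    0.     317.0196]
 [  0.     493.089  202.9896]
 [  0.       0.       1.    ]] [[ 0.1503  0.9885 -0.0138 -0.0921]
 [ 0.6001 -0.1023 -0.7934 -0.2679]
 [-0.7857  0.111  -0.6086  1.8136]
 [ 0.      0.      0.      1.    ]]
side [[375.2656   0.     324.2292]
 [  0.     375.2656 195.5672]
 [  0.       0.       1.    ]] [[ 0.9879 -0.1552 -0.0057 -0.5612]
 [-0.1215 -0.7499 -0.6503  0.1288]
 [ 0.0966  0.6432 -0.7596  0.9738]
 [ 0.      0.      0.      1.    ]]
```

View pics/scene0.png

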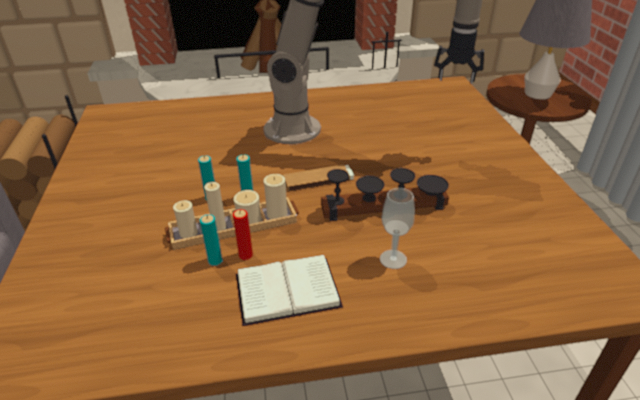

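View pics/side0.png

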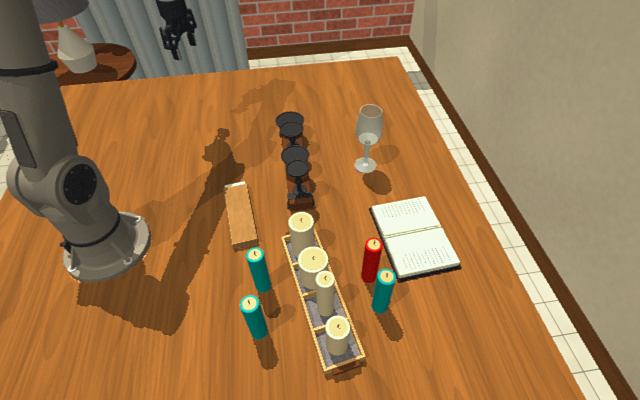

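The scene view shows the rack with candles 48, 38, 68 and 58 at about columns 183, 213, 246 and 275. Pans are at (338,176), (370,185), (402,176) and (432,185). There are two decoys in front of the rack and two behind it. I'll crop in for pixel-accurate tops.

```bash
python3 - <<'E'
import cv2
s=cv2.imread('pics/scene0.png')[145:275,155:455]; cv2.imwrite('pics/sc.png',cv2.resize(s,None,fx=2.66,fy=2.66,interpolation=cv2.INTER_CUBIC))
s=cv2.imread('pics/side0.png')[100:380,220:470]; cv2.imwrite('pics/sd.png',cv2.resize(s,None,fx=2.1,fy=2.1,interpolation=cv2.INTER_CUBIC))
E
```

```text
(no output)
```

View pics/sc.png

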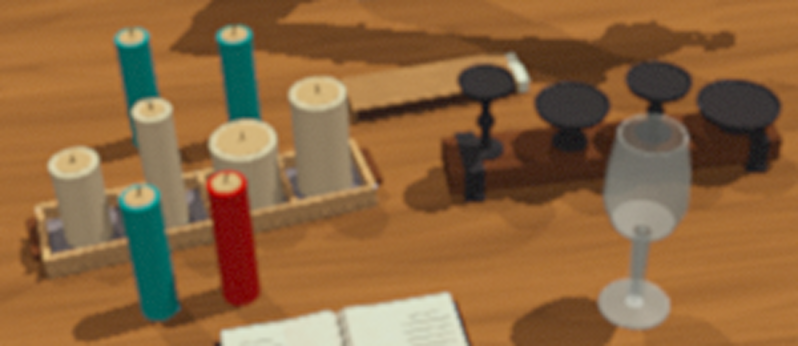

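View pics/sd.png

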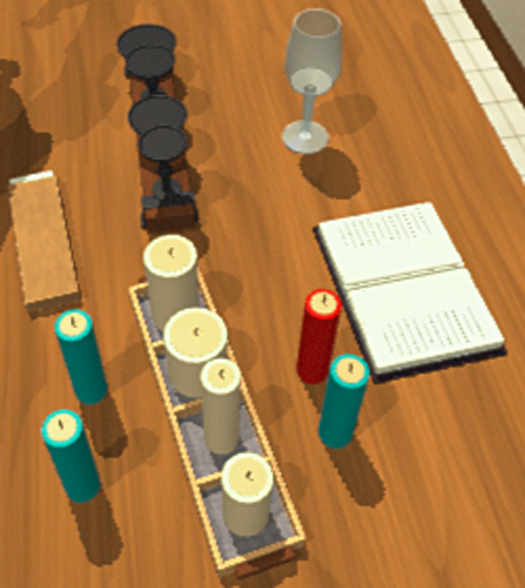

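Crops show clear top ellipses for all four candles, the pan rims and the decoys. The order in +y is candles 48, 38, 68, 58, then pans 38, 58, 48, 68. I'll cast rays onto the known heights from both views.

```bash
cat > h.py <<'E'
import numpy as np
np.set_printoptions(precision=4,suppress=True)
def ray(c,u,v,z):
    V=np.array(c['view']);K=np.array(c['intrinsics']);R,t=V[:3,:3],V[:3,3]
    o=-R.T@t; d=R.T@np.linalg.solve(K,[u,v,1]); return o+d*(z-o[2])/d[2]
E
python3 - <<'E'
from h import *
S=np.load('scene0.npz');D=np.load('side0.npz')
P={'c48':(75,163,247,476,.103),'c38':(152,110,221,377,.148),'c68':(244,141,196,336,.09),'c58':(318,92,171,256,.128),
'T1':(134,38,63,428,.14),'T2':(235,34,75,327,.14),'T3':(140,195,348,371,.14),'R':(228,184,323,303,.14),
'p38':(487,82,162,144,.131),'p58':(572,105,158,118,.091),'p48':(658,82,150,63,.111),'p68':(738,105,147,44,.071)}
r={}
for k,(a,b,c,d,z) in P.items():
    p=ray(S,155+(a+.5)/2.66-.5,145+(b+.5)/2.66-.5,z);q=ray(D,220+(c+.5)/2.1-.5,100+(d+.5)/2.1-.5,z)
    r[k]=(p+q)/2; print(k,p[:2],q[:2],r[k][:2])
for n in(['c48','c38','c68','c58'],['p38','p58','p48','p68']):
    X=np.array([r[k][:2] for k in n]);i=np.arange(4)-1.5
    s=i@X/(i@i);print(n,X.mean(0),'pitch',np.hypot(*s),'angle of row from y',np.arctan2(-s[0],s[1]));print(X.mean(0)+i[:,None]*s)
E
```

```text
c48 [ 0.5373 -0.3423] [ 0.5405 -0.3432] [ 0.5389 -0.3427]
c38 [ 0.5241 -0.2612] [ 0.529  -0.2634] [ 0.5266 -0.2623]
c68 [ 0.5113 -0.177 ] [ 0.5149 -0.181 ] [ 0.5131 -0.179 ]
c58 [ 0.4918 -0.0973] [ 0.4996 -0.1   ] [ 0.4957 -0.0986]
T1 [ 0.3745 -0.284 ] [ 0.3792 -0.2872] [ 0.3768 -0.2856]
T2 [ 0.385  -0.1768] [ 0.394  -0.1814] [ 0.3895 -0.1791]
T3 [ 0.6457 -0.2711] [ 0.6509 -0.2721] [ 0.6483 -0.2716]
R [ 0.643  -0.1915] [ 0.6457 -0.1931] [ 0.6444 -0.1923]
p38 [0.5077 0.075 ] [0.5083 0.0695] [0.508  0.0723]
p58 [0.5074 0.1663] [0.5102 0.1589] [0.5088 0.1626]
p48 [0.5094 0.2571] [0.5099 0.2501] [0.5097 0.2536]
p68 [0.5102 0.3492] [0.5117 0.344 ] [0.511  0.3466]
['c48', 'c38', 'c68', 'c58'] [ 0.5186 -0.2207] pitch 0.08281043202631103 angle of row from y 0.17358547468216948
[[ 0.54   -0.343 ]
 [ 0.5257 -0.2615]
 [ 0.5114 -0.1799]
 [ 0.4971 -0.0983]]
['p38', 'p58', 'p48', 'p68'] [0.5094 0.2088] pitch 0.0914021142661167 angle of row from y -0.010695552922278
[[0.5079 0.0717]
 [0.5089 0.1631]
 [0.5098 0.2545]
 [0.5108 0.3459]]
```

Candle positions agree between views to within a few mm, and both pitches match. Next I turn the tool square to the rack, then move over the pans for a wrist look.

```bash
Z='[[0,0,0],[0,0,0],[0,0,0],[0,0,0]]'
python3 -m creep '{"xyz":[[0,0,-0.02],[0,0,-0.02],[0,0,-0.02],[0,0,-0.02]],"angular":[[0,0,0.14],[0,0,0.14],[0,0,0.14],[0,0,0.14]],"hand":[1,1,1,1]}'
python3 -m creep '{"xyz":[[0,0,0],[0,0,0],[0,0,0]],"angular":[[0,0,0.14],[0,0,0.14],[0,0,0.14]],"hand":[1,1,1]}'
python3 -m creep '{"xyz":[[-0.034,0.023,-0.005],[-0.034,0.023,-0.005],[-0.034,0.023,-0.005],[-0.034,0.023,-0.005],[-0.034,0.023,-0.005]],"angular":[[0,0,0],[0,0,0],[0,0,0],[0,0,0],[0,0,0]],"hand":[1,1,1,1,1]}'
python3 -m creep '{"xyz":[[-0.034,0.023,0],[-0.034,0.023,0],[-0.034,0.023,0],[-0.034,0.023,0],[-0.034,0.023,0]],"angular":[[0,0,0],[0,0,0],[0,0,0],[0,0,0],[0,0,0]],"hand":[1,1,1,1,1]}'
python3 - <<'E'
from workcell import bot
import cv2,numpy as np
c=bot.camera('wrist');np.savez('w1.npz',**c);cv2.imwrite('pics/w1.png',c['image'][:,:,::-1])
o=bot.get_obs();print(o['position'],o['tool_rot'],o['joints'])
V=np.array(c['view']);print(-V[:3,:3].T@V[:3,3])
E
```

```text
time: 0.5
position: [0.2235, 0.5021, 0.3114]
tool_rot: [0.473, 0.881, -0.001, 0.0]
contact_force: [0.1, 0.6, 0.0]
opening: 0.0856
grip_force: 0.0
time: 0.8
position: [0.2235, 0.5023, 0.3109]
tool_rot: [0.646, 0.763, -0.0, 0.0]
contact_force: [-0.2, -0.2, -0.0]
opening: 0.0857
grip_force: 0.0
time: 1.3
position: [0.3667, 0.3532, 0.3361]
tool_rot: [0.644, 0.765, -0.0, -0.0]
contact_force: [0.3, 0.1, -0.8]
opening: 0.0856
grip_force: 0.0
time: 1.8
position: [0.5091, 0.2056, 0.3358]
tool_rot: [0.644, 0.765, -0.0, -0.0]
contact_force: [0.6, 1.3, 0.1]
opening: 0.0855
grip_force: 0.0
[0.51437299 0.19651732 0.33548051] [ 0.64870831  0.76102376 -0.00168069  0.00418823] [-0.71643531  0.2926309   0.43327556  1.3102222  -0.11254165  1.56284512
 -0.13976774]
[0.49574759 0.28308376 0.4778679 ]
```

View pics/w1.png

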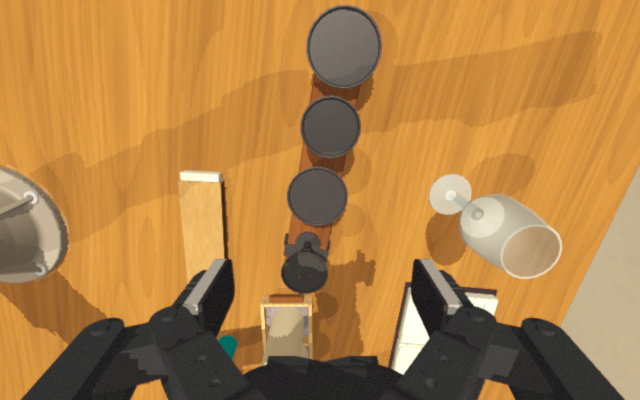

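The wrist view shows the four pans, bottom to top, at about (304,271), (317,197), (331,127) and (344,47). The middle two look the same size, so I'll check their widths with ellipse fits.

```bash
python3 - <<'E'
from h import *
import cv2
c=np.load('w1.npz');im=c['image'];hsv=cv2.cvtColor(im,cv2.COLOR_RGB2HSV)
m=((hsv[...,1]<75)&(hsv[...,2]<115)).astype('uint8')*255
for (u,v) in((304,271),(317,197),(331,127),(344,47)):
    s=np.zeros_like(m);cv2.circle(s,(u,v),46,255,-1)
    k=cv2.morphologyEx(m&s,cv2.MORPH_OPEN,cv2.getStructuringElement(2,(21,21)))
    cs=cv2.findContours(k,0,1)[0];C=min(cs,key=lambda q:abs(np.array(cv2.minEnclosingCircle(q)[0])-(u,v)).sum())
    (eu,ev),ax,an=cv2.fitEllipse(cv2.convexHull(C));print((u,v),'fit',eu,ev,ax)
    for n,z in((38,.131),(48,.111),(58,.091),(68,.071)):
        w=np.mean(ax)/c['intrinsics'][0,0]*(.4779-z);print('  if',n,ray(c,eu,ev,z)[:2],'diam',w,'want',n/1000+.024)
E
```

```text
(304, 271) fit 305.3060302734375 264.3068542480469 (45.298912048339844, 60.44142532348633)
  if 38 [0.5079 0.0888] diam 0.05978484546133063 want 0.062
  if 48 [0.5086 0.0776] diam 0.06323165119562471 want 0.07200000000000001
  if 58 [0.5093 0.0664] diam 0.06667845692991878 want 0.082
  if 68 [0.51   0.0552] diam 0.07012526266421285 want 0.092
(317, 197) fit 317.03045654296875 195.90919494628906 (57.66952896118164, 58.93058395385742)
  if 38 [0.5073 0.1806] diam 0.06592488642141091 want 0.062
  if 48 [0.508  0.1747] diam 0.06972568702224176 want 0.07200000000000001
  if 58 [0.5087 0.1688] diam 0.0735264876230726 want 0.082
  if 68 [0.5093 0.1628] diam 0.07732728822390343 want 0.092
(331, 127) fit 330.11944580078125 126.61947631835938 (58.30392837524414, 61.330482482910156)
  if 38 [0.5081 0.2615] diam 0.06764045720661546 want 0.062
  if 48 [0.5089 0.2602] diam 0.0715401664719147 want 0.07200000000000001
  if 58 [0.5096 0.259 ] diam 0.07543987573721396 want 0.082
  if 68 [0.5103 0.2577] diam 0.0793395850025132 want 0.092Traceback (most recent call last):
  File "<stdin>", line 8, in <module>
ValueError: min() iterable argument is empty
```

```bash
python3 - <<'E'
from h import *
c=np.load('w1.npz');V=c['view'];f=c['intrinsics'][0,0];print(f,V[2,:3])
# eye-read rim left,right cols, centre row
for l,r,v in((282,328,271),(288,347,196.5),(301,360,126.5),(307,381,47)):
    print((l,r))
    for n,z in((38,.131),(48,.111),(58,.091),(68,.071)):
        p=ray(c,(l+r)/2,v,z);print('  ',n,p[:2],'diam',(r-l)/f*(V[2,:3]@p+V[2,3]),'want',n/1000+.024)
E
```

```text
306.7777691088313 [ 0.0524 -0.2998 -0.9526]
(282, 328)
   38 [0.509  0.0792] diam 0.05881319304125598 want 0.062
   48 [0.5098 0.0675] diam 0.06220429342359168 want 0.07200000000000001
   58 [0.5106 0.0557] diam 0.06559539380592737 want 0.082
   68 [0.5113 0.0439] diam 0.06898649418826307 want 0.092
(288, 347)
   38 [0.508 0.18 ] diam 0.06961526000735961 want 0.062
   48 [0.5087 0.174 ] diam 0.0736291950212562 want 0.07200000000000001
   58 [0.5094 0.1681] diam 0.07764313003515279 want 0.082
   68 [0.5101 0.1621] diam 0.08165706504904935 want 0.092
(301, 360)
   38 [0.5085 0.2617] diam 0.06491035660241709 want 0.062
   48 [0.5093 0.2604] diam 0.06865301235208189 want 0.07200000000000001
   58 [0.51   0.2592] diam 0.07239566810174669 want 0.082
   68 [0.5107 0.2579] diam 0.0761383238514115 want 0.092
(307, 381)
   38 [0.5078 0.3418] diam 0.0756095965045993 want 0.062
   48 [0.5085 0.3452] diam 0.07996915799678248 want 0.07200000000000001
   58 [0.5092 0.3485] diam 0.08432871948896566 want 0.082
   68 [0.5098 0.3519] diam 0.08868828098114881 want 0.092
```

Widths fit the order 38, 58, 48, 68. The arm was still drifting in that picture, so I'll settle it and re-measure with two static wrist views.

```bash
cat > pans.py <<'E'
from h import *
import cv2,sys
from workcell import bot
c=bot.camera('wrist');n=sys.argv[1];np.savez(n+'.npz',**c);im=c['image'];cv2.imwrite(f'pics/{n}.png',im[:,:,::-1])
o=bot.get_obs();print(o['position'],o['dq'])
hsv=cv2.cvtColor(cv2.medianBlur(im,3),cv2.COLOR_RGB2HSV);m=((hsv[...,1]<90)&(hsv[...,2]<130)).astype('uint8')*255
V=np.array(c['view']);K=np.array(c['intrinsics'])
for k,x,y,z,d in(('38',.509,.076,.131,.062),('58',.509,.167,.091,.082),('48',.51,.258,.111,.072),('68',.51,.35,.071,.092)):
    q=V[:3,:3]@[x,y,z]+V[:3,3];u=(K@q/q[2])[:2];r=K[0,0]*d/2/q[2]
    if not(0<u[0]<640 and r<u[1]<330):continue
    s=np.zeros_like(m);cv2.circle(s,tuple(int(a) for a in u),int(r*1.25),255,-1)
    a=int(r*.9)|1;kk=cv2.morphologyEx(m&s,cv2.MORPH_OPEN,cv2.getStructuringElement(2,(a,a)))
    cs=cv2.findContours(kk,0,1)[0]
    if not cs:print(k,'none');continue
    (eu,ev),ax,an=cv2.fitEllipse(cv2.convexHull(max(cs,key=cv2.contourArea)))
    print(k,u,'fit',(round(eu,1),round(ev,1)),'axes',np.array(ax),'expect',2*r,'->',ray(c,eu,ev,z)[:2])
E
python3 -m creep '{"xyz":[[0,0,0],[0,0,0]],"angular":[[0,0,0],[0,0,0]],"hand":[1,1]}' | head -2; python3 pans.py w2
python3 -m creep '{"xyz":[[-0.03,0,0],[-0.03,0,0],[-0.03,0,0],[0,0,0],[0,0,0]],"angular":[[0,0,0],[0,0,0],[0,0,0],[0,0,0],[0,0,0]],"hand":[1,1,1,1,1]}' |head -2; python3 pans.py w3
```

```text
time: 2.05
position: [0.508, 0.2073, 0.3357]
[0.5076 0.2083 0.3358] [-0.0162 -0.0081 -0.0106 -0.0012  0.0047 -0.0019  0.0027]
38 [305.3385 274.6646] fit (305.4, 269.3) axes [45.8007 50.6266] expect 48.323912697790696 -> [0.5079 0.0836]
58 [317.7861 198.7418] fit (317.7, 197.5) axes [57.6905 58.9355] expect 62.19488436292322 -> [0.5086 0.1686]
48 [331.5302 130.5114] fit (331.0, 128.5) axes [58.3441 61.4661] expect 61.6600464716527 -> [0.5089 0.2601]
68 [344.5616  50.6535] fit (344.5, 48.9) axes [73.462  81.3298] expect 76.52988006934889 -> [0.5096 0.3519]
time: 2.6
position: [0.5233, 0.1195, 0.3364]
[0.5232 0.1207 0.3363] [-0.0098  0.0067 -0.0165 -0.0029 -0.0002 -0.0005  0.001 ]
38 [303.8962 208.8614] fit (303.8, 205.5) axes [48.3369 53.4975] expect 51.79879596556755 -> [0.5082 0.0802]
58 [317.2894 129.5673] fit (317.0, 128.3) axes [63.1877 66.3544] expect 66.51736338157984 -> [0.5084 0.1684]
48 [332.1761  46.3168] fit (331.5, 43.7) axes [63.3556 72.485 ] expect 66.52121519302955 -> [0.5088 0.2604]
```

View pics/w3.png

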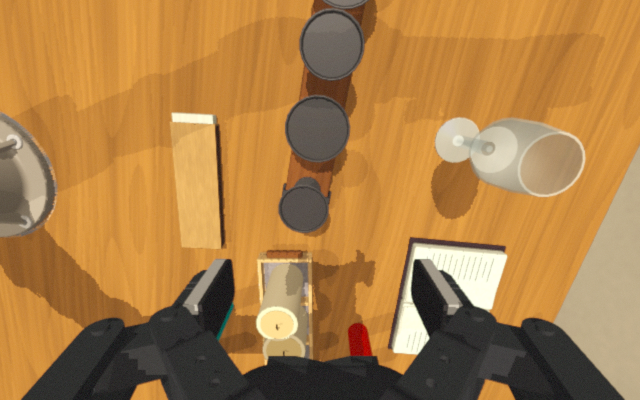

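Pans by wrist: 58 at (0.5085, 0.1685), 48 at (0.509, 0.260), 68 at (0.5096, 0.352). The pan38 fit is spoilt by its stem; by eye it is at (304,209) in w3, giving y≈0.0765, which fits the pitch. Now over the rack.

```bash

python3 -m creep '{"xyz":[[-0.03,-0.006,0],[-0.03,-0.006,0],[-0.03,-0.006,0],[-0.03,-0.006,0],[-0.03,-0.006,0]],"angular":[[0,0,0],[0,0,0],[0,0,0],[0,0,0],[0,0,0]],"hand":[1,1,1,1,1]}' |head -2
python3 -m creep '{"xyz":[[-0.03,-0.006,0],[-0.03,-0.006,0],[-0.03,-0.006,0],[0,0,0],[0,0,0]],"angular":[[0,0,0],[0,0,0],[0,0,0],[0,0,0],[0,0,0]],"hand":[1,1,1,1,1]}' |head -2; python3 pans.py w4
```

```text
time: 3.15
position: [0.5201, -0.0328, 0.3361]
time: 3.65
position: [0.5182, -0.1246, 0.3361]
[ 0.5184 -0.1237  0.336 ] [-0.0133 -0.0009 -0.0122  0.002   0.0038 -0.0004  0.0026]
```

View pics/w4.png

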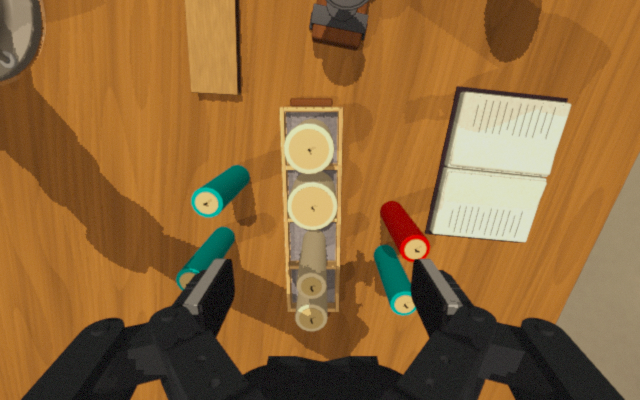

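Wrist view: candle tops 58 at (309,148), 68 at (312,205), 38 at (312.5,286), 48 at (311.5,317.5). Decoys stand clear on both sides.

```bash
cat > go.py <<'E'
# go.py x y z [yaw of tool y]: tool-frame shift to the target from the measured pose
from h import *
import sys
from workcell import bot
from scipy.spatial.transform import Rotation as Ro
o=bot.get_obs();R=Ro.from_quat(o['tool_rot']);t=np.array([float(a) for a in sys.argv[1:4]])
M=R.as_matrix();print('t',o['time'],'pos',o['position'],'shift',R.inv().apply(t-o['position']),'yaw',np.arctan2(M[1,1],M[0,1]),'tilt',M[:2,2],'open',o['opening'],'F',o['contact_force'],'j7',o['joints'][6])
E
python3 - <<'E'
from h import *
c=np.load('w4.npz')
for k,u,v,z in(('58',309,148.5,.128),('68',312,205,.09),('38',312.5,286,.148),('48',311.5,317.5,.103)):print(k,ray(c,u,v,z))
E
python3 go.py .526 -.262 .25
```

```text
58 [ 0.4982 -0.0967  0.128 ]
68 [ 0.5136 -0.1751  0.09  ]
38 [ 0.5303 -0.2599  0.148 ]
48 [ 0.5411 -0.3411  0.103 ]
t 3.7 pos [ 0.5184 -0.1237  0.336 ] shift [-0.1377 -0.0167  0.0858] yaw 0.17603452016916393 tilt [-0.0001  0.0018] open 0.08558330718161082 F [0.2055 0.466  0.5717] j7 0.5152817313742823
```

```bash

python3 -m creep '{"xyz":[[-0.0274,-0.0027,0],[-0.0274,-0.0027,0],[-0.0274,-0.0027,0],[-0.0274,-0.0027,0],[-0.0274,-0.0027,0]],"angular":[[0,0,0],[0,0,0],[0,0,0],[0,0,0],[0,0,0]],"hand":[1,1,1,1,1]}' |head -2
python3 -m creep '{"xyz":[[0,0,0.04],[0,0,0.04],[0,0,0.04],[0,0,0],[0,0,0]],"angular":[[0,0,0],[0,0,0],[0,0,0],[0,0,0],[0,0,0]],"hand":[1,1,1,1,1]}' |head -2; python3 go.py .529 -.261 .096
```

```text
time: 4.2
position: [0.5296, -0.2614, 0.336]
time: 4.7
position: [0.529, -0.2615, 0.2165]
t 4.7 pos [ 0.529  -0.2615  0.2165] shift [0.0003 0.0001 0.1205] yaw 0.1757527657313048 tilt [-0.0003  0.0012] open 0.08530723963908082 F [ 0.4242 -0.3757  0.7677] j7 0.822788027557101
```

```bash

python3 -m creep '{"xyz":[[0,0,0.03],[0,0,0.03],[0,0,0.03],[0,0,0.03],[0,0,0]],"angular":[[0,0,0],[0,0,0],[0,0,0],[0,0,0],[0,0,0]],"hand":[1,1,1,1,1]}' 
python3 -m creep '{"xyz":[[0,0,0],[0,0,0],[0,0,0],[0,0,0],[0,0,0]],"angular":[[0,0,0],[0,0,0],[0,0,0],[0,0,0],[0,0,0]],"hand":[0,0,0,0,0]}' 
python3 -m creep '{"xyz":[[0,0,0],[0,0,0],[0,0,0],[0,0,0],[0,0,0]],"angular":[[0,0,0],[0,0,0],[0,0,0],[0,0,0],[0,0,0]],"hand":[0,0,0,0,0]}' 
```

```text
time: 5.2
position: [0.5278, -0.2619, 0.0952]
tool_rot: [0.643, 0.766, -0.0, -0.002]
contact_force: [-0.6, 0.2, -0.3]
opening: 0.0854
grip_force: 0.0
time: 5.7
position: [0.5291, -0.2647, 0.0988]
tool_rot: [0.644, 0.765, 0.001, 0.002]
contact_force: [-1.3, 0.4, 6.9]
opening: 0.0368
grip_force: 60.1
time: 6.2
position: [0.5291, -0.2647, 0.0988]
tool_rot: [0.644, 0.765, 0.001, 0.002]
contact_force: [-1.8, -0.1, 6.3]
opening: 0.0367
grip_force: 60.1
```

```bash

python3 -m creep '{"xyz":[[0,0,-0.01],[0,0,-0.02],[0,0,-0.03],[0,0,-0.04],[0,0,-0.04]],"angular":[[0,0,0],[0,0,0],[0,0,0],[0,0,0],[0,0,0]],"hand":[0,0,0,0,0]}' 
python3 -m creep '{"xyz":[[0,0,-0.04],[0,0,-0.02],[0,0,0],[0,0,0]],"angular":[[0,0,0.09],[0,0,0.09],[0,0,0],[0,0,0]],"hand":[0,0,0,0]}' 
python3 pans.py w5; python3 go.py .508 .076 .3
```

```text
time: 6.7
position: [0.5272, -0.2633, 0.2375]
tool_rot: [0.644, 0.765, -0.0, -0.001]
contact_force: [-0.2, -0.3, -0.9]
opening: 0.0367
grip_force: 60.2
time: 7.1
position: [0.5275, -0.2634, 0.2956]
tool_rot: [0.709, 0.705, -0.0, -0.001]
contact_force: [-0.4, -0.0, -2.4]
opening: 0.0369
grip_force: 60.2
[ 0.5271 -0.263   0.2946] [-0.0005  0.0125 -0.0082  0.0187 -0.0015  0.0021 -0.0072]
t 7.15 pos [ 0.5271 -0.263   0.2946] shift [ 0.3389 -0.0213 -0.0048] yaw -0.0062937188996922775 tilt [-0.0027  0.0018] open 0.036879269842011494 F [-0.1963  0.2563 -2.0214] j7 0.6359552368291463
```

View pics/w5.png

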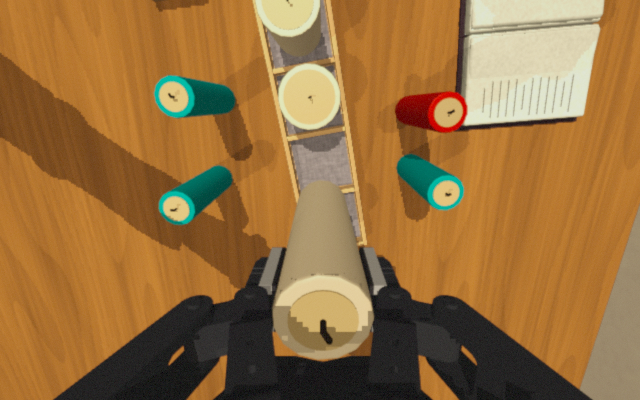

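The wrist view shows candle38 held upright between the pads, top centre near (323,317). I'll work out its offset from the TCP.

```bash
cat > off.py <<'E'
# off.py npz u v dz : offset of the seen candle top from the TCP (at present pose)
from h import *
import sys
from workcell import bot
p=bot.get_obs()['position'];n,u,v,dz=sys.argv[1],*map(float,sys.argv[2:5])
print('offset',(ray(np.load(n+'.npz'),u,v,p[2]+dz)-p))
E
python3 off.py w5 323 317 .0495
```

```text
offset [0.0008 0.0044 0.0495]
```

```bash

python3 -m creep '{"xyz":[[0.02,-0.0024,0],[0.037,-0.0024,0],[0.04,-0.0024,0],[0.04,-0.0024,0],[0.04,-0.0024,0]],"angular":[[0,0,0],[0,0,0],[0,0,0],[0,0,0],[0,0,0]],"hand":[0,0,0,0,0]}' |head -2
python3 -m creep '{"xyz":[[0.04,-0.0024,0],[0.04,-0.0024,0],[0.038,-0.0024,0],[0.03,-0.0024,0],[0.01,0,0]],"angular":[[0,0,0],[0,0,0],[0,0,0],[0,0,0],[0,0,0]],"hand":[0,0,0,0,0]}' |head -2
python3 -m creep '{"xyz":[[0,0,0.03],[0,0,0.02],[0,0,0],[0,0,0]],"angular":[[0,0,0],[0,0,0],[0,0,0],[0,0,0]],"hand":[0,0,0,0]}' |head -2
python3 go.py .508 .0725 .2158; python3 - <<'E'
from h import *
from workcell import bot
import cv2
a=[]
for n,(x,y,w,h) in(('scene',(270,90,150,120)),('side',(240,60,120,160))):
    c=bot.camera(n);np.savez(n+'1.npz',**c);a.append(cv2.resize(c['image'][y:y+h,x:x+w,::-1],(400,int(400*h/w)),interpolation=2))
a[0]=cv2.copyMakeBorder(a[0],0,a[1].shape[0]-a[0].shape[0],0,0,0);cv2.imwrite('pics/p1.png',np.hstack(a))
E
```

```text
time: 7.65
position: [0.5157, -0.0845, 0.2939]
time: 8.15
position: [0.5069, 0.0768, 0.2937]
time: 8.55
position: [0.5084, 0.0704, 0.2457]
t 8.55 pos [0.5084 0.0704 0.2457] shift [ 0.0021 -0.0004  0.0299] yaw -0.008949293473044182 tilt [-0.0019 -0.0011] open 0.036838868193179615 F [ 1.0347 -1.3671 -0.7883] j7 -0.05561997852979685
```

View pics/p1.png

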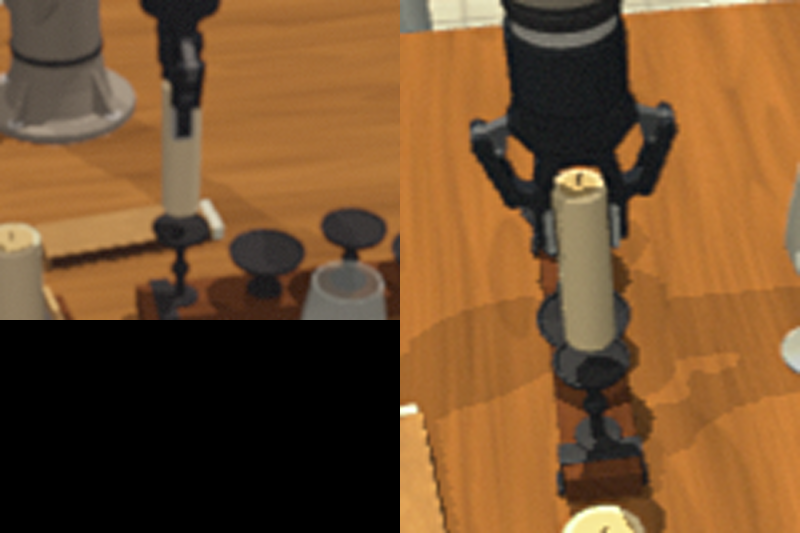

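Both views show the candle centred above pan38: in the scene crop the candle is at column 181 and the pan at 182, and in the side crop 591 and 593. Lowering, after the 2 mm correction.

```bash

python3 -m creep '{"xyz":[[0.002,0,0.01],[0,0,0.01],[0,0,0.005],[0,0,0.002],[0,0,0]],"angular":[[0,0,0],[0,0,0],[0,0,0],[0,0,0],[0,0,0]],"hand":[0,0,0,0,0]}'
python3 -m creep '{"xyz":[[0,0,0.002],[0,0,0.001],[0,0,0]],"angular":[[0,0,0],[0,0,0],[0,0,0]],"hand":[0,0,0]}'; python3 go.py .508 .0725 .2158
```

```text
time: 9.15
position: [0.5089, 0.0734, 0.2192]
tool_rot: [0.71, 0.704, -0.0, -0.0]
contact_force: [0.3, -0.1, -1.7]
opening: 0.0367
grip_force: 60.4
time: 9.45
position: [0.5093, 0.0734, 0.2188]
tool_rot: [0.71, 0.704, 0.001, 0.0]
contact_force: [-4.0, 0.3, 9.5]
opening: 0.0367
grip_force: 61.5
t 9.45 pos [0.5093 0.0734 0.2188] shift [-0.0009 -0.0013  0.003 ] yaw -0.007993566643333049 tilt [0.0019 0.0013] open 0.036652964253213745 F [-3.9975  0.3393  9.5095] j7 -0.049424082218684724
```

Contact at 9.5 N. Release.

```bash

python3 -m creep '{"xyz":[[0,0,0],[0,0,0],[0,0,0],[0,0,0],[0,0,0]],"angular":[[0,0,0],[0,0,0],[0,0,0],[0,0,0],[0,0,0]],"hand":[0.55,0.6,0.8,0.8,0.8]}'
python3 -m creep '{"xyz":[[0,0,-0.02],[0,0,-0.03],[0,0,-0.04],[0,0,-0.04],[0,0,0]],"angular":[[0,0,0],[0,0,0],[0,0,0],[0,0,0],[0,0,0]],"hand":[1,1,1,1,1]}'
python3 pans.py w6;python3 go.py .541 -.342 .36
```

```text
time: 9.95
position: [0.5089, 0.0734, 0.2161]
tool_rot: [0.71, 0.704, -0.0, -0.0]
contact_force: [-0.3, 0.3, -0.2]
opening: 0.0685
grip_force: 0.0
time: 10.45
position: [0.5119, 0.0732, 0.3522]
tool_rot: [0.71, 0.704, 0.005, 0.003]
contact_force: [0.6, -0.4, 0.3]
opening: 0.0856
grip_force: 0.0
[0.5106 0.0732 0.3492] [-0.0006  0.028  -0.0113  0.0919 -0.0016 -0.0133  0.001 ]
38 none
58 [316.8323  91.8887] fit (316.5, 90.9) axes [63.1136 68.1261] expect 66.23952431110197 -> [0.5086 0.1682]
t 10.5 pos [0.5106 0.0732 0.3492] shift [-0.4149  0.0338 -0.011 ] yaw -0.008247346531034913 tilt [0.0067 0.0012] open 0.08548544429278566 F [-0.6163  0.8791 -1.2336] j7 -0.07710751946751655
```

View pics/w6.png

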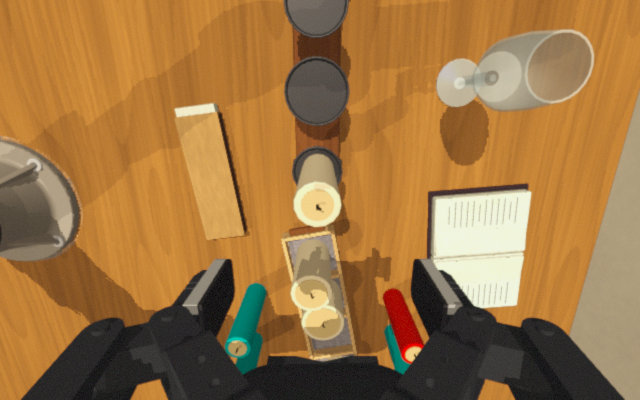

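Candle38 stands upright in pan38, with its top at (317,205) and the pan at (317,170). Next is candle48.

```bash

python3 -m creep '{"xyz":[[0,0,0],[0,0,0]],"angular":[[0,0,-0.09],[0,0,-0.09]],"hand":[1,1]}' |head -2
python3 -m creep '{"xyz":[[-0.0414,-0.0043,0],[-0.0414,-0.0043,0],[-0.0414,-0.0043,0],[-0.0414,-0.0043,0],[-0.0414,-0.0043,0]],"angular":[[0,0,0],[0,0,0],[0,0,0],[0,0,0],[0,0,0]],"hand":[1,1,1,1,1]}' |head -2
python3 -m creep '{"xyz":[[-0.0414,-0.0043,0],[-0.0414,-0.0043,0],[-0.0414,-0.0043,0],[-0.0414,-0.0043,0],[-0.0414,-0.0043,0]],"angular":[[0,0,0],[0,0,0],[0,0,0],[0,0,0],[0,0,0]],"hand":[1,1,1,1,1]}' |head -2
python3 -m creep '{"xyz":[[0,0,0.04],[0,0,0.04],[0,0,0.04],[0,0,0.03],[0,0,0]],"angular":[[0,0,0],[0,0,0],[0,0,0],[0,0,0],[0,0,0]],"hand":[1,1,1,1,1]}' |head -2
python3 -m creep '{"xyz":[[0,0,0],[0,0,0]],"angular":[[0,0,0],[0,0,0]],"hand":[1,1]}' |head -2
python3 go.py .541 -.342 .056
```

```text
time: 10.7
position: [0.5083, 0.0735, 0.3449]
time: 11.2
position: [0.5225, -0.1354, 0.3448]
time: 11.7
position: [0.5372, -0.3429, 0.3444]
time: 12.2
position: [0.5341, -0.3385, 0.1892]
time: 12.4
position: [0.5382, -0.3429, 0.1983]
t 12.4 pos [ 0.5382 -0.3429  0.1983] shift [0.0008 0.0025 0.1424] yaw 0.17198213278427454 tilt [ 0.0028 -0.0024] open 0.08544086949671778 F [ 0.3446  0.2904 -0.8418] j7 0.9682018397822233
```

```bash

python3 -m creep '{"xyz":[[0,0.0025,0.035],[0,0,0.035],[0,0,0.035],[0,0,0.025],[0,0,0.012]],"angular":[[0,0,0],[0,0,0],[0,0,0],[0,0,0],[0,0,0]],"hand":[1,1,1,1,1]}' |head -2
python3 -m creep '{"xyz":[[0,0,0],[0,0,0],[0,0,0],[0,0,0],[0,0,0]],"angular":[[0,0,0],[0,0,0],[0,0,0],[0,0,0],[0,0,0]],"hand":[1,0,0,0,0]}'  |head -2
python3 -m creep '{"xyz":[[0,0,0],[0,0,0],[0,0,0],[0,0,0],[0,0,0]],"angular":[[0,0,0],[0,0,0],[0,0,0],[0,0,0],[0,0,0]],"hand":[0,0,0,0,0]}' 
python3 -m creep '{"xyz":[[0,0,-0.01],[0,0,-0.02],[0,0,-0.03],[0,0,-0.04],[0,0,-0.04]],"angular":[[0,0,0],[0,0,0],[0,0,0],[0,0,0],[0,0,0]],"hand":[0,0,0,0,0]}' |head -2
python3 -m creep '{"xyz":[[0,0,-0.04],[0,0,-0.04],[0,0,-0.04],[0,0,-0.04],[0,0,-0.03]],"angular":[[0,0,0.09],[0,0,0.09],[0,0,0],[0,0,0],[0,0,0]],"hand":[0,0,0,0,0]}' |head -2
python3 -m creep '{"xyz":[[0,0,0],[0,0,0],[0,0,0]],"angular":[[0,0,0],[0,0,0],[0,0,0]],"hand":[0,0,0]}'
python3 pans.py w7; python3 go.py .508 .258 .36
```

```text
time: 12.9
position: [0.54, -0.3412, 0.0536]
time: 13.4
position: [0.5407, -0.3425, 0.0565]
time: 13.9
position: [0.5407, -0.3426, 0.0565]
tool_rot: [0.644, 0.765, 0.0, 0.002]
contact_force: [-1.7, 0.7, 6.2]
opening: 0.0473
grip_force: 61.0
time: 14.4
position: [0.5395, -0.3407, 0.1954]
time: 14.9
position: [0.5398, -0.3413, 0.3876]
time: 15.2
position: [0.5396, -0.3408, 0.3825]
tool_rot: [0.71, 0.704, -0.0, -0.002]
contact_force: [0.6, 0.3, -2.6]
opening: 0.0471
grip_force: 61.6
[ 0.5396 -0.3407  0.3823] [-0.003   0.0035  0.      0.0003 -0.0008  0.0018  0.0003]
t 15.25 pos [ 0.5396 -0.3407  0.3823] shift [ 0.5984 -0.0363  0.024 ] yaw -0.008092228743711946 tilt [-0.0028  0.0027] open 0.04678965365609159 F [ 0.6141  0.2225 -1.4742] j7 0.7441588223852025
```

View pics/w7.png

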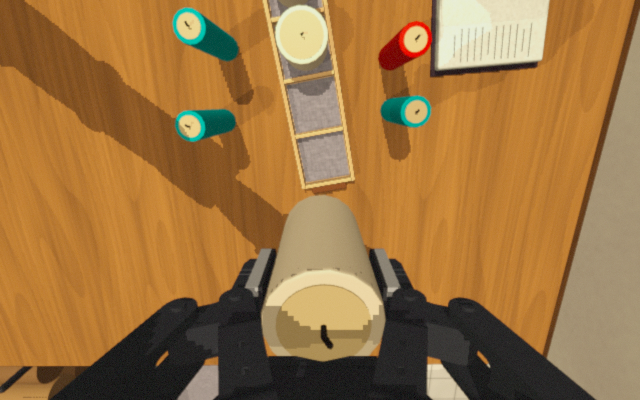

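Candle48 is held upright, top centre about (323.5,316).

```bash
python3 off.py w7 323.5 316 .0465; python3 off.py w7 323.5 320 .0465
```

```text
offset [0.0007 0.0034 0.0465]
offset [0.0007 0.0016 0.0465]
```

```bash

python3 -m creep '{"xyz":[[0.02,-0.0024,0],[0.04,-0.0024,0],[0.04,-0.0024,0],[0.04,-0.0024,0],[0.04,-0.0024,0]],"angular":[[0,0,0],[0,0,0],[0,0,0],[0,0,0],[0,0,0]],"hand":[0,0,0,0,0]}' |head -2
python3 -m creep '{"xyz":[[0.04,-0.0024,0],[0.04,-0.0024,0],[0.04,-0.0024,0],[0.04,-0.0024,0],[0.04,-0.0024,0]],"angular":[[0,0,0],[0,0,0],[0,0,0],[0,0,0],[0,0,0]],"hand":[0,0,0,0,0]}' |head -2
python3 -m creep '{"xyz":[[0.04,-0.0024,0],[0.04,-0.0024,0],[0.04,-0.0024,0],[0.04,-0.0024,0],[0.035,-0.0024,0]],"angular":[[0,0,0],[0,0,0],[0,0,0],[0,0,0],[0,0,0]],"hand":[0,0,0,0,0]}' |head -2
python3 -m creep '{"xyz":[[0.023,0,0],[0,0,0.04],[0,0,0.04],[0,0,0.04],[0,0,0.03]],"angular":[[0,0,0],[0,0,0],[0,0,0],[0,0,0],[0,0,0]],"hand":[0,0,0,0,0]}' |head -2
python3 -m creep '{"xyz":[[0,0,0.02],[0,0,0.02],[0,0,0],[0,0,0],[0,0,0]],"angular":[[0,0,0],[0,0,0],[0,0,0],[0,0,0],[0,0,0]],"hand":[0,0,0,0,0]}' |head -2
python3 go.py .5085 .258 .1535
```

```text
time: 15.75
position: [0.5284, -0.159, 0.3826]
time: 16.25
position: [0.5177, 0.0407, 0.3829]
time: 16.75
position: [0.507, 0.2364, 0.3825]
time: 17.25
position: [0.506, 0.2563, 0.2299]
time: 17.75
position: [0.5092, 0.2571, 0.1953]
t 17.75 pos [0.5092 0.2571 0.1953] shift [ 0.0009 -0.0008  0.0418] yaw -0.007770436189566467 tilt [0.0016 0.0007] open 0.04677403628268005 F [-0.1235  0.8432 -1.4636] j7 -0.328909395412219
```

```bash

python3 -m creep '{"xyz":[[0.001,-0.001,0.015],[0,0,0.012],[0,0,0.006],[0,0,0.003],[0,0,0]],"angular":[[0,0,0],[0,0,0],[0,0,0],[0,0,0],[0,0,0]],"hand":[0,0,0,0,0]}'
python3 -m creep '{"xyz":[[0,0,0.002],[0,0,0.002],[0,0,0]],"angular":[[0,0,0],[0,0,0],[0,0,0]],"hand":[0,0,0]}'; python3 go.py .5085 .258 .1535
```

```text
time: 18.25
position: [0.5076, 0.2578, 0.1581]
tool_rot: [0.71, 0.704, -0.0, -0.0]
contact_force: [-0.6, -0.5, -2.1]
opening: 0.0467
grip_force: 61.8
time: 18.55
position: [0.5083, 0.2581, 0.1565]
tool_rot: [0.71, 0.704, 0.001, 0.0]
contact_force: [-3.5, -0.5, 6.4]
opening: 0.0468
grip_force: 62.4
t 18.55 pos [0.5083 0.2581 0.1565] shift [-0.0001  0.0002  0.003 ] yaw -0.00798350770170837 tilt [0.0017 0.0016] open 0.046845474256652024 F [-3.4642 -0.4944  6.3805] j7 -0.3156544895007263
```

```bash

python3 -m creep '{"xyz":[[0,0,0],[0,0,0],[0,0,0],[0,0,0],[0,0,0]],"angular":[[0,0,0],[0,0,0],[0,0,0],[0,0,0],[0,0,0]],"hand":[0.65,0.7,0.85,0.85,0.85]}'
python3 -m creep '{"xyz":[[0,0,-0.02],[0,0,-0.03],[0,0,-0.04],[0,0,-0.04],[0,0,-0.04]],"angular":[[0,0,0],[0,0,0],[0,0,0],[0,0,0],[0,0,0]],"hand":[1,1,1,1,1]}' |head -2
python3 -m creep '{"xyz":[[0,0,-0.03],[0,0,0],[0,0,0]],"angular":[[0,0,-0.09],[0,0,-0.09],[0,0,0]],"hand":[1,1,1]}' |head -2
python3 pans.py w8;python3 go.py .4985 -.0968 .352
```

```text
time: 19.05
position: [0.5076, 0.2579, 0.1541]
tool_rot: [0.71, 0.704, -0.0, -0.0]
contact_force: [-1.6, -0.4, 0.1]
opening: 0.0729
grip_force: 0.0
time: 19.55
position: [0.5074, 0.2577, 0.3259]
time: 19.85
position: [0.5082, 0.2579, 0.3554]
[0.5076 0.2578 0.3542] [-0.0053  0.0125  0.001   0.0275 -0.0012 -0.0015 -0.01  ]
38 none
58 [311.2228 228.0502] fit (311.0, 227.8) axes [48.684  54.8872] expect 57.397085704466626 -> [0.5086 0.1674]
48 none
68 [335.0513  94.9912] fit (334.9, 93.1) axes [66.8828 71.9464] expect 70.07756154886715 -> [0.5094 0.3522]
t 19.9 pos [0.5076 0.2578 0.3542] shift [-0.348  -0.0691  0.0021] yaw 0.17020969183463405 tilt [-0.0001  0.0001] open 0.08554768340419648 F [ 0.2563  0.0523 -0.1685] j7 -0.19448511060786516
```

View pics/w8.png

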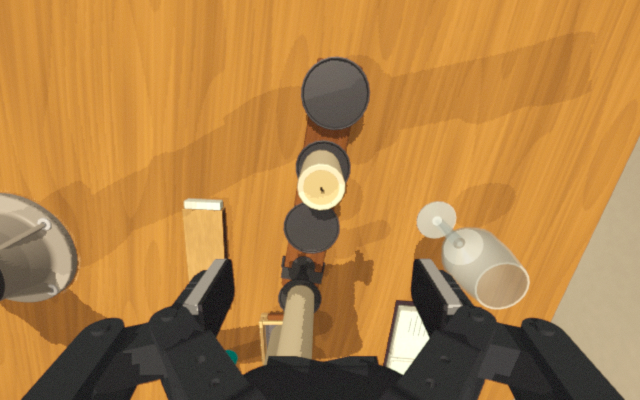

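Candle48 stands in pan48 (top (321,187), pan (323,165)). Now candle58.

```bash

python3 -m creep '{"xyz":[[-0.0387,-0.0077,0],[-0.0387,-0.0077,0],[-0.0387,-0.0077,0],[-0.0387,-0.0077,0],[-0.0387,-0.0077,0]],"angular":[[0,0,0],[0,0,0],[0,0,0],[0,0,0],[0,0,0]],"hand":[1,1,1,1,1]}' |head -2
python3 -m creep '{"xyz":[[-0.0387,-0.0077,0],[-0.0387,-0.0077,0],[-0.0387,-0.0077,0],[-0.0387,-0.0077,0],[0,0,0]],"angular":[[0,0,0],[0,0,0],[0,0,0],[0,0,0],[0,0,0]],"hand":[1,1,1,1,1]}' |head -2
python3 -m creep '{"xyz":[[0,0,0.04],[0,0,0.04],[0,0,0.04],[0,0,0],[0,0,0]],"angular":[[0,0,0],[0,0,0],[0,0,0],[0,0,0],[0,0,0]],"hand":[1,1,1,1,1]}' |head -2
python3 go.py .4985 -.0968 .081
```

```text
time: 20.4
position: [0.5019, 0.0592, 0.353]
time: 20.9
position: [0.4966, -0.105, 0.3537]
time: 21.4
position: [0.4986, -0.0967, 0.2342]
t 21.4 pos [ 0.4986 -0.0967  0.2342] shift [-0.0001  0.0001  0.1532] yaw 0.17156368384113074 tilt [-0.0018  0.    ] open 0.0855340514410293 F [ 1.2874 -0.0779 -0.0703] j7 0.49604918830409367
```

```bash

python3 -m creep '{"xyz":[[0,0,0.04],[0,0,0.04],[0,0,0.035],[0,0,0.025],[0,0,0.013]],"angular":[[0,0,0],[0,0,0],[0,0,0],[0,0,0],[0,0,0]],"hand":[1,1,1,1,1]}' |head -2
python3 -m creep '{"xyz":[[0,0,0],[0,0,0],[0,0,0],[0,0,0],[0,0,0]],"angular":[[0,0,0],[0,0,0],[0,0,0],[0,0,0],[0,0,0]],"hand":[1,0,0,0,0]}'  |head -2
python3 -m creep '{"xyz":[[0,0,0],[0,0,0],[0,0,0],[0,0,0],[0,0,0]],"angular":[[0,0,0],[0,0,0],[0,0,0],[0,0,0],[0,0,0]],"hand":[0,0,0,0,0]}' 
python3 -m creep '{"xyz":[[0,0,-0.01],[0,0,-0.02],[0,0,-0.03],[0,0,-0.04],[0,0,-0.04]],"angular":[[0,0,0],[0,0,0],[0,0,0],[0,0,0],[0,0,0]],"hand":[0,0,0,0,0]}' |head -2
python3 -m creep '{"xyz":[[0,0,-0.04],[0,0,-0.04],[0,0,-0.04],[0,0,-0.035],[0,0,-0.015]],"angular":[[0,0,0.09],[0,0,0.09],[0,0,0],[0,0,0],[0,0,0]],"hand":[0,0,0,0,0]}' |head -2
python3 -m creep '{"xyz":[[0,0,0],[0,0,0],[0,0,0]],"angular":[[0,0,0],[0,0,0],[0,0,0]],"hand":[0,0,0]}'
python3 pans.py w9; python3 go.py .508 .167 .38
```

```text
time: 21.9
position: [0.5005, -0.097, 0.0816]
time: 22.4
position: [0.5001, -0.0978, 0.0836]
time: 22.9
position: [0.5001, -0.0978, 0.0836]
tool_rot: [0.644, 0.765, 0.001, 0.001]
contact_force: [-1.6, -0.8, 5.0]
opening: 0.0573
grip_force: 62.2
time: 23.4
position: [0.4984, -0.0971, 0.2231]
time: 23.9
position: [0.4997, -0.0979, 0.3959]
time: 24.2
position: [0.4982, -0.0968, 0.3898]
tool_rot: [0.71, 0.704, -0.001, -0.001]
contact_force: [-0.3, 0.7, -3.0]
opening: 0.0564
grip_force: 64.4
[ 0.4982 -0.0967  0.3897] [ 0.0012  0.0031  0.0014 -0.0063 -0.0005  0.0028  0.0008]
t 24.25 pos [ 0.4982 -0.0967  0.3897] shift [0.2638 0.0078 0.0099] yaw -0.007910614056126523 tilt [-0.0032  0.0008] open 0.056886456173928936 F [-0.3191  0.5338 -2.9834] j7 0.2981894365808063
```

View pics/w9.png

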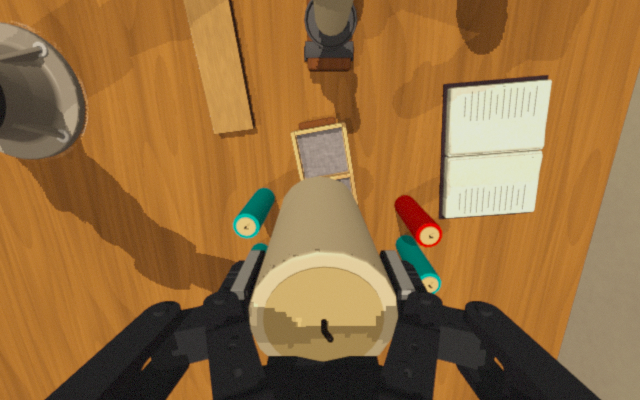

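Candle58 is held upright, top centre about (323.5,313).

```bash
python3 off.py w9 323.5 313 .0444
```

```text
offset [0.0007 0.0034 0.0444]
```

```bash

python3 -m creep '{"xyz":[[0.02,0.001,0],[0.04,0.001,0],[0.04,0.001,0],[0.04,0.001,0],[0.04,0.001,0]],"angular":[[0,0,0],[0,0,0],[0,0,0],[0,0,0],[0,0,0]],"hand":[0,0,0,0,0]}' |head -2
python3 -m creep '{"xyz":[[0.04,0.001,0],[0.03,0.001,0],[0.013,0.001,0],[0,0,0],[0,0,0]],"angular":[[0,0,0],[0,0,0],[0,0,0],[0,0,0],[0,0,0]],"hand":[0,0,0,0,0]}' |head -2
python3 go.py .5082 .166 .1606
python3 -m creep '{"xyz":[[0,0,0.04],[0,0,0.04],[0,0,0.04],[0,0,0.04],[0,0,0.02]],"angular":[[0,0,0],[0,0,0],[0,0,0],[0,0,0],[0,0,0]],"hand":[0,0,0,0,0]}' |head -2
python3 -m creep '{"xyz":[[0,0,0.01],[0,0,0],[0,0,0]],"angular":[[0,0,0],[0,0,0],[0,0,0]],"hand":[0,0,0]}' |head -2
python3 go.py .5082 .166 .1606
```

```text
time: 24.75
position: [0.5047, 0.0844, 0.3902]
time: 25.25
position: [0.5092, 0.1635, 0.3909]
t 25.25 pos [0.5092 0.1635 0.3909] shift [ 0.0031 -0.0008  0.2303] yaw -0.010728963789018475 tilt [-0.0007 -0.0025] open 0.05649355689445279 F [ 0.4354  0.1975 -3.3287] j7 -0.21677080116613917
time: 25.75
position: [0.5069, 0.1618, 0.2079]
time: 26.05
position: [0.5104, 0.1648, 0.2029]
t 26.05 pos [0.5104 0.1648 0.2029] shift [ 0.0011 -0.0023  0.0423] yaw -0.009742117181036661 tilt [0.0029 0.0006] open 0.057117581717872686 F [-0.7219  0.0717 -3.255 ] j7 -0.1823436749573631
```

```bash

python3 -m creep '{"xyz":[[0.001,-0.001,0.015],[0,0,0.012],[0,0,0.006],[0,0,0.003],[0,0,0]],"angular":[[0,0,0],[0,0,0],[0,0,0],[0,0,0],[0,0,0]],"hand":[0,0,0,0,0]}'
python3 -m creep '{"xyz":[[0,0,0.002],[0,0,0.002],[0,0,0]],"angular":[[0,0,0],[0,0,0],[0,0,0]],"hand":[0,0,0]}'; python3 go.py .5082 .166 .1606
```

```text
time: 26.55
position: [0.5081, 0.1667, 0.1652]
tool_rot: [0.71, 0.704, -0.0, 0.0]
contact_force: [-0.1, -0.9, -3.6]
opening: 0.0568
grip_force: 64.8
time: 26.85
position: [0.5088, 0.167, 0.1636]
tool_rot: [0.71, 0.704, 0.001, 0.0]
contact_force: [-3.7, -0.0, 5.7]
opening: 0.057
grip_force: 65.5
t 26.85 pos [0.5088 0.167  0.1636] shift [-0.001  -0.0006  0.003 ] yaw -0.00785533071191414 tilt [0.0019 0.0016] open 0.057014907712155685 F [-3.6857 -0.0153  5.728 ] j7 -0.1658057013986888
```

```bash

python3 -m creep '{"xyz":[[0,0,0],[0,0,0],[0,0,0],[0,0,0],[0,0,0]],"angular":[[0,0,0],[0,0,0],[0,0,0],[0,0,0],[0,0,0]],"hand":[0.75,0.8,0.95,0.95,0.95]}'
python3 -m creep '{"xyz":[[0,0,-0.02],[0,0,-0.03],[0,0,-0.04],[0,0,-0.04],[0,0,-0.04]],"angular":[[0,0,0],[0,0,0],[0,0,0],[0,0,0],[0,0,0]],"hand":[1,1,1,1,1]}' |head -2
python3 -m creep '{"xyz":[[0,0,-0.03],[0,0,0],[0,0,0]],"angular":[[0,0,-0.09],[0,0,-0.09],[0,0,0]],"hand":[1,1,1]}' |head -2
python3 -m creep '{"xyz":[[-0.0377,-0.0059,0],[-0.0377,-0.0059,0],[-0.0377,-0.0059,0],[-0.0377,-0.0059,0],[-0.0377,-0.0059,0]],"angular":[[0,0,0],[0,0,0],[0,0,0],[0,0,0],[0,0,0]],"hand":[1,1,1,1,1]}' |head -2
python3 -m creep '{"xyz":[[-0.0377,-0.0059,0],[-0.0377,-0.0059,0],[-0.0377,-0.0059,0],[-0.0377,-0.0059,0],[0,0,0]],"angular":[[0,0,0],[0,0,0],[0,0,0],[0,0,0],[0,0,0]],"hand":[1,1,1,1,1]}' |head -2
python3 -m creep '{"xyz":[[0,0,0.04],[0,0,0.04],[0,0,0.04],[0,0,0],[0,0,0]],"angular":[[0,0,0],[0,0,0],[0,0,0],[0,0,0],[0,0,0]],"hand":[1,1,1,1,1]}' |head -2
python3 go.py .5135 -.176 .046
python3 - <<'E'
from h import *
from workcell import bot
import cv2
a=[]
for n,(x,y,w,h) in(('scene',(160,120,300,125)),('side',(230,80,150,300))):
    c=bot.camera(n);np.savez(n+'2.npz',**c);a.append(cv2.resize(c['image'][y:y+h,x:x+w,::-1],None,fx=1.8,fy=1.8,interpolation=2))
a[0]=cv2.copyMakeBorder(a[0],0,a[1].shape[0]-a[0].shape[0],0,0,0);m=np.hstack(a);print(m.shape);cv2.imwrite('pics/p2.png',m[:600,:800] if m.shape[1]<=800 else cv2.resize(m,(800,int(m.shape[0]*800/m.shape[1]))))
E
```

```text
time: 27.35
position: [0.5081, 0.1668, 0.1613]
tool_rot: [0.71, 0.704, 0.0, 0.0]
contact_force: [0.1, 0.0, 0.4]
opening: 0.0813
grip_force: 0.0
time: 27.85
position: [0.5079, 0.1666, 0.3329]
time: 28.15
position: [0.5086, 0.1668, 0.3623]
time: 28.65
position: [0.5105, -0.0252, 0.3602]
time: 29.15
position: [0.5111, -0.184, 0.3603]
time: 29.65
position: [0.5137, -0.1758, 0.2412]
t 29.65 pos [ 0.5137 -0.1758  0.2412] shift [-0.0003  0.      0.1952] yaw 0.1718858078498989 tilt [-0.0015  0.0004] open 0.08513477033875798 F [ 0.3893 -0.2388  1.2511] j7 0.6838406517430253
(540, 810, 3)
```

View pics/p2.png

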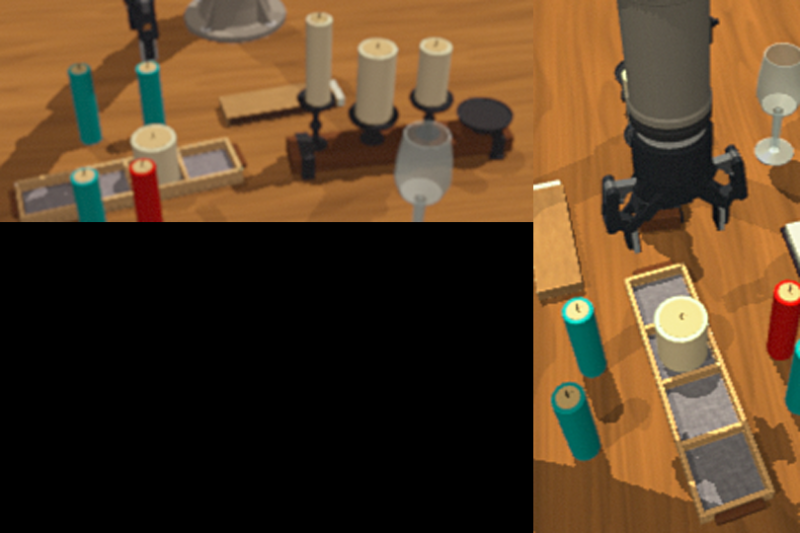

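Scene crop: the three placed candles are upright in their pans, and candle68 is alone in the rack. Grasp candle68.

```bash

python3 -m creep '{"xyz":[[0,0,0.04],[0,0,0.04],[0,0,0.03],[0,0,0],[0,0,0]],"angular":[[0,0,0],[0,0,0],[0,0,0],[0,0,0],[0,0,0]],"hand":[1,1,1,1,1]}' |head -4
python3 -m creep '{"xyz":[[0,0,0.02],[0,0,0.02],[0,0,0.02],[0,0,0.015],[0,0,0.01]],"angular":[[0,0,0],[0,0,0],[0,0,0],[0,0,0],[0,0,0]],"hand":[1,1,1,1,1]}' |head -4
python3 -m creep '{"xyz":[[0,0,0],[0,0,0],[0,0,0],[0,0,0],[0,0,0]],"angular":[[0,0,0],[0,0,0],[0,0,0],[0,0,0],[0,0,0]],"hand":[1,0,0,0,0]}'
python3 -m creep '{"xyz":[[0,0,0],[0,0,0],[0,0,0],[0,0,0],[0,0,0]],"angular":[[0,0,0],[0,0,0],[0,0,0],[0,0,0],[0,0,0]],"hand":[0,0,0,0,0]}' 
```

```text
time: 30.25
position: [0.5156, -0.1773, 0.1335]
tool_rot: [0.644, 0.765, 0.001, 0.002]
contact_force: [-0.4, -1.4, 0.5]
time: 30.75
position: [0.5156, -0.1771, 0.0473]
tool_rot: [0.644, 0.765, 0.001, 0.001]
contact_force: [0.1, 0.5, 0.4]
time: 31.25
position: [0.515, -0.1774, 0.0478]
tool_rot: [0.644, 0.765, 0.0, 0.001]
contact_force: [-0.3, -0.3, 6.3]
opening: 0.0668
grip_force: 67.5
time: 31.75
position: [0.515, -0.1774, 0.0478]
tool_rot: [0.644, 0.765, 0.0, 0.001]
contact_force: [-0.8, 0.1, 5.6]
opening: 0.0671
grip_force: 67.5
```

```bash

python3 -m creep '{"xyz":[[0,0,-0.01],[0,0,-0.02],[0,0,-0.03],[0,0,-0.04],[0,0,-0.04]],"angular":[[0,0,0],[0,0,0],[0,0,0],[0,0,0],[0,0,0]],"hand":[0,0,0,0,0]}' |head -4
python3 -m creep '{"xyz":[[0,0,-0.04],[0,0,-0.04],[0,0,-0.04],[0,0,-0.04],[0,0,-0.02]],"angular":[[0,0,0.09],[0,0,0.09],[0,0,0],[0,0,0],[0,0,0]],"hand":[0,0,0,0,0]}' |head -2
python3 -m creep '{"xyz":[[0,0,0],[0,0,0],[0,0,0]],"angular":[[0,0,0],[0,0,0],[0,0,0]],"hand":[0,0,0]}'
python3 go.py .509 .350 .37
```

```text
time: 32.25
position: [0.5129, -0.176, 0.1872]
tool_rot: [0.644, 0.765, -0.0, -0.001]
contact_force: [0.9, -0.3, -2.6]
time: 32.75
position: [0.5143, -0.1771, 0.3702]
time: 33.05
position: [0.513, -0.1758, 0.3641]
tool_rot: [0.71, 0.704, -0.001, -0.002]
contact_force: [-0.3, 0.7, -2.1]
opening: 0.0668
grip_force: 67.6
t 33.05 pos [ 0.513  -0.1758  0.3641] shift [ 0.5258 -0.0082 -0.0049] yaw -0.007934415954928253 tilt [-0.004   0.0018] open 0.0667500605906869 F [-0.2512  0.6867 -2.1155] j7 0.4915100282937304
```

```bash

python3 -m creep '{"xyz":[[0.02,-0.0006,0],[0.04,-0.0006,0],[0.04,-0.0006,0],[0.04,-0.0006,0],[0.04,-0.0006,0]],"angular":[[0,0,0],[0,0,0],[0,0,0],[0,0,0],[0,0,0]],"hand":[0,0,0,0,0]}' |head -2
python3 -m creep '{"xyz":[[0.04,-0.0006,0],[0.04,-0.0006,0],[0.04,-0.0006,0],[0.04,-0.0006,0],[0.04,-0.0006,0]],"angular":[[0,0,0],[0,0,0],[0,0,0],[0,0,0],[0,0,0]],"hand":[0,0,0,0,0]}' |head -2
python3 -m creep '{"xyz":[[0.04,-0.0006,0],[0.04,-0.0006,0],[0.04,-0.0006,0],[0.026,-0.0006,0],[0,0,0]],"angular":[[0,0,0],[0,0,0],[0,0,0],[0,0,0],[0,0,0]],"hand":[0,0,0,0,0]}' |head -2
python3 -m creep '{"xyz":[[0,0,0.04],[0,0,0.04],[0,0,0.04],[0,0,0.04],[0,0,0.04]],"angular":[[0,0,0],[0,0,0],[0,0,0],[0,0,0],[0,0,0]],"hand":[0,0,0,0,0]}' |head -2
python3 -m creep '{"xyz":[[0,0,0.01],[0,0,0],[0,0,0]],"angular":[[0,0,0],[0,0,0],[0,0,0]],"hand":[0,0,0]}' |head -2
python3 go.py .509 .350 .1048
```

```text
time: 33.55
position: [0.5111, 0.0053, 0.3644]
time: 34.05
position: [0.5097, 0.205, 0.3643]
time: 34.55
position: [0.5067, 0.3557, 0.3622]
time: 35.05
position: [0.5085, 0.3478, 0.1633]
time: 35.35
position: [0.5109, 0.3496, 0.158]
t 35.35 pos [0.5109 0.3496 0.158 ] shift [ 0.0003 -0.002   0.0532] yaw -0.008302615949431812 tilt [0.0026 0.0012] open 0.0667814383730077 F [ 0.0939 -0.0142 -1.8084] j7 -0.41687718811894464
```

```bash

python3 -m creep '{"xyz":[[0,-0.001,0.015],[0,0,0.015],[0,0,0.01],[0,0,0.007],[0,0,0]],"angular":[[0,0,0],[0,0,0],[0,0,0],[0,0,0],[0,0,0]],"hand":[0,0,0,0,0]}'
python3 -m creep '{"xyz":[[0,0,0.002],[0,0,0.002],[0,0,0]],"angular":[[0,0,0],[0,0,0],[0,0,0]],"hand":[0,0,0]}'; python3 go.py .509 .350 .1048
```

```text
time: 35.85
position: [0.5087, 0.3495, 0.1094]
tool_rot: [0.71, 0.704, -0.0, -0.0]
contact_force: [-0.6, 0.4, -2.6]
opening: 0.0668
grip_force: 68.1
time: 36.15
position: [0.5096, 0.35, 0.1078]
tool_rot: [0.71, 0.704, 0.001, -0.0]
contact_force: [-2.0, -0.5, 4.3]
opening: 0.0668
grip_force: 68.9
t 36.15 pos [0.5096 0.35   0.1078] shift [ 0.     -0.0006  0.003 ] yaw -0.007852075151659884 tilt [0.0021 0.002 ] open 0.06683540866488717 F [-2.0092 -0.5112  4.282 ] j7 -0.3969936473863356
```

```bash

python3 -m creep '{"xyz":[[0,0,0],[0,0,0],[0,0,0],[0,0,0],[0,0,0]],"angular":[[0,0,0],[0,0,0],[0,0,0],[0,0,0],[0,0,0]],"hand":[0.85,0.9,1,1,1]}'
python3 -m creep '{"xyz":[[0,0,-0.01],[0,0,-0.02],[0,0,-0.04],[0,0,-0.04],[0,0,-0.04]],"angular":[[0,0,0],[0,0,0],[0,0,0],[0,0,0],[0,0,0]],"hand":[1,1,1,1,1]}' |head -4
python3 -m creep '{"xyz":[[0,0,-0.04],[0,0,-0.04],[0.04,0,0],[0.04,0,0],[0,0,0]],"angular":[[0,0,0],[0,0,0],[0,0,0],[0,0,0],[0,0,0]],"hand":[1,1,1,1,1]}' |head -4
python3 - <<'E'
from h import *
from workcell import bot
import cv2
a=[]
for n,(x,y,w,h) in(('scene',(320,110,140,165)),('side',(250,70,150,165))):
    c=bot.camera(n);a.append(cv2.resize(c['image'][y:y+h,x:x+w,::-1],None,fx=2.7,fy=2.7,interpolation=2))
cv2.imwrite('pics/p3.png',np.hstack(a))
E
```

```text
time: 36.65
position: [0.5086, 0.3495, 0.1052]
tool_rot: [0.71, 0.704, -0.0, 0.0]
contact_force: [-0.1, 0.2, 0.3]
opening: 0.0855
grip_force: 0.0
time: 37.15
position: [0.5086, 0.3493, 0.2577]
tool_rot: [0.71, 0.704, 0.0, 0.0]
contact_force: [0.6, 0.3, 0.0]
time: 37.65
position: [0.5064, 0.4368, 0.3337]
tool_rot: [0.706, 0.708, 0.0, -0.002]
contact_force: [-1.2, 0.2, -0.5]
```

View pics/p3.png

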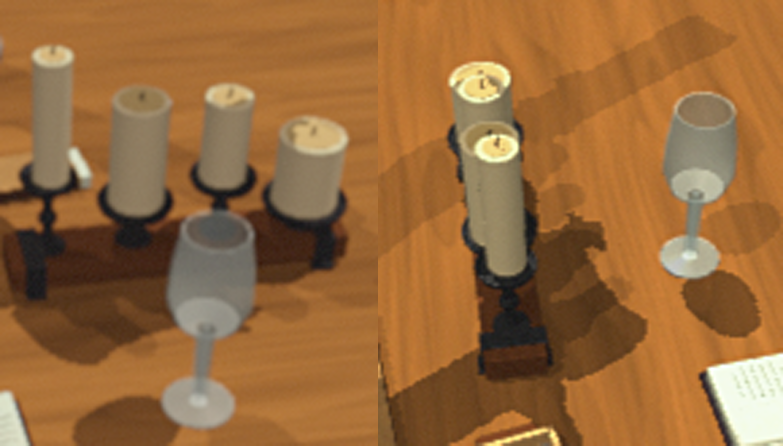

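Both views show all four candles upright inside their rims, with the glass and book undisturbed.

```bash
python3 -c "
from workcell import bot
print(bot.hand_in())"
```

```text
the job is handed in; nothing more can be done
None
```

All four candles are standing upright in their matching pans, slimmest to widest, with the glass and book left where they were; I handed the job in at about 38 s, and no verdict came back.

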